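# Tap a sensor housing down onto its parallels in the bench vise

## Task

The sensor housing in the vise sits high and crooked above its two steel parallels. First slide both parallels lengthwise until each sticks out equally at both ends of the housing, then use the nylon-faced brass drift to tap the housing down at both ends until it lies flat on the parallels and nips both so that they no longer slide, and finally stand the drift upright on the bench again, clear of the vise. Touch the housing only with the drift and keep off its window, and leave everything else on the bench where it stands.

Things in the scene. Friction and masses are not known exactly. Their poses are not given: they have to be found in the camera images.
- vise: Low vise with blue jaws, fixed (place, yaw vary). Origin under its centre on the bench; y axis along the jaws, x across (-x the screw; its cross bar reaches x = -112, y -55 to 55, height 50). Base 170 (x) by 200 (y), bed top 30 above the bench. Jaws 120 long, faces at x = -30 and 30, tops 72 up. A rib x -15 to 15, 200 long, top 45 up, leaves an open-ended channel along each jaw.
- block: Aluminium sensor housing in the vise, 60 (x) by 140 (y) by 32 high, 0.5 kg; axes as the vise's, origin mid underside. Pinched by the jaws: it can only move up, down and tilt lengthwise, and stays where left. Its underside starts 7 to 11 high at the middle, tilted up to 0.075 rad; seated, 55 above the bench. 9 to 12 N down on an end moves it; 20 N on each end in turn seats it firmly.
- end_left (a point): Left tapping place: point on the housing's top face, on its centre line, 46 from its middle towards the vise's +y end; 87 above the bench when seated.
- end_right (a point): The same on the other end: 46 from the housing's middle towards the vise's -y end; also 87 above the bench when seated.
- window: Round window in a dark bezel on the middle of the housing's top, 28 in diameter, standing 6.5 proud. Origin: centre of its underside, on the housing's top face. Must not be touched.
- drift_grip (a point): Tapping drift, standing upright on the bench in one of four places: white nylon face 40 diameter by 30 high at the bottom, brass stem 22 diameter from 30 up to its steel-tipped top at 105; 0.32 kg. This point is on its axis 78 above the nylon face: grip here from above. Its z axis is the drift's axis (up).
- parallel_a_mid (a point): Centre (half-way up) of a loose steel parallel: 12 wide, 190 long (y axis), 25 high, 0.4 kg, on the vise bed in one channel, at vise x = 22.5 or -22.5 (1.5 play each side); middle 42.5, top 55 above the bench. Starts shifted lengthwise up to 40 either way; centred, its middle is at vise y = 0 and 25 sticks out past each housing end. Slides at about 3 N on its end, stays where left.
- parallel_b_mid (a point): The other parallel, alike, in the other channel; starts shifted by 22 to 40 towards the vise's +y end. Which parallel lies in which channel varies.
- bottle: Bystander: white plastic bottle with blue cap, 56 diameter, 150 tall, standing. Origin under its centre.
- jar: Bystander: glass jar with pink contents and black lid, 68 diameter, 80 tall. Origin under its centre.
- cup: Bystander: empty black plastic cup, 64 diameter, 85 tall. Origin under its centre.
- screwdriver: Bystander: screwdriver with yellow handle, 190 long, lying on the bench beyond the vise.
- tray: Bystander: open blue parts tray, 120 by 180 by 35, beyond the vise. Origin under its centre.
- housing: Bystander: a spare sensor housing, 60 by 140 by 32, lying on the bench beyond the vise. Origin under its centre.
There are look-alikes about, which are no part of the job. Leave any red look-alike of the part that bears parallel_a_mid alone.

How it is judged:
On the way, in this order (a step that is already met when the one before it is completed fails the run):
1. both parallels lie on the bed, centred lengthwise under the housing within 9 mm, while the housing is still high (y of parallel_a_mid in the frame of vise between -0.009 and 0.009 m and y of parallel_b_mid in the frame of vise between -0.009 and 0.009 m and z of parallel_a_mid in the frame of vise between 0.04 and 0.0455 m and z of parallel_b_mid in the frame of vise between 0.04 and 0.0455 m and not (z of each of end_left, end_right in the frame of vise below 0.0885 m)), for 0.2 s.
2. the housing is down: both ends of its top within 1.5 mm of the seated height (z of each of end_left, end_right in the frame of vise below 0.0885 m and y of parallel_a_mid in the frame of vise between -0.009 and 0.009 m and y of parallel_b_mid in the frame of vise between -0.009 and 0.009 m), for 0.2 s.
At the end, for the whole second after the job is handed in: Parallels on the bed, centred under the housing within 9 mm; both housing ends within 1.5 mm of seated height, pressing on each parallel (over 0.4 N); drift upright (0.1 rad) and still on the bench, over 130 mm from the vise's centre (all of step 2 and z of parallel_a_mid in the frame of vise between 0.04 and 0.0455 m and z of parallel_b_mid in the frame of vise between 0.04 and 0.0455 m and contact force between block and parallel_a above 0.4 N and contact force between block and parallel_b above 0.4 N and angle between drift_grip's own z axis and vertical below 0.1 rad and height (world z) of drift_grip between 0.072 and 0.084 m and horizontal distance between drift_grip and vise above 0.13 m and linear speed of drift below 0.02 m/s); the robot touches nothing.
It fails at once if the robot itself touches the housing (over 1 N) (contact force between any of the fingers, the arm and block above 1 N).
It fails at once if the window is touched (over 1 N) (contact force between anything else and window above 1 N).
It fails at once if a bystander is moved more than 30 mm (distance of any of bottle, jar, cup, screwdriver, tray, housing from where it was at the start of the episode above 0.03 m).
It also fails if it takes over 72 s, if anything falls off the work surface, if the arm or the gripper's body presses on something with over 40 N, if the wrist force passes 120 N, or if a joint passes its speed limit or range.

## Robot

A 6-joint arm with a two-finger parallel gripper is mounted at the origin on the work surface. World frame = base frame: x ahead of the robot, y to its left, z up, the work surface at z = 0. Lengths are in m, angles in rad, forces in N, time in s.
With the tool pointing down it reaches from about 0.3 to 0.875 m from the base axis. Payload 6.4 kg.
Tool frame: the origin (TCP) lies midway between the tips of the shut fingers; the grasp point (between the pads) lies 19 mm behind it (ctrl.tcp_to_grasp is the distance from the TCP to the grasp point, in m); z points along the fingers, y is the direction in which the jaws open and shut (so a half turn about z gives the same grasp; the last joint's range is limited). The gripper opens to 85 mm and grips with 20 to 120 N. Pads are 22 mm wide; open, the fingers measure 114 mm over their backs; the gripper's body (76 mm by 85 mm) begins 54 mm behind the grasp point. The pads swing forward as they close: fully open they stand 13 mm farther back than shut.
Start: joints at [-1.534, 0.181, 1.607, -0, 1.354, -0.206], TCP at [0.138, -0.558, 0.231] pointing down, gripper open.
Joint ranges: [-2.99, 2.99], [-0.89, 2.07], [0.3, 2.58], [-1.14, 4.28], [0, 2.63], [-3.12, 3.12]. Speed limits (rad/s): [2.57, 2.57, 3.01, 3.14, 3.14, 3.14].

## Interface

Orientations are given as a unit quaternion [w, x, y, z].
In Python, from bench import monitor, imaging, order, spotter, ctrl gives the robot as it stands.
- The arm moves only by the shell command python3 -m pendant 'ROWS'. ROWS is JSON, a list that holds one entry, the list of rows, each a list of 5 numbers: the shift along the world's x, y, z in mm, then the turn about the world's z in degrees, then the finger opening in mm, from 0 to 85.4. A call has 1 to 8 rows; each row shifts and turns the commanded pose from where the row before left it; what a row does not reach is not made up. A row lasts 1/8 s, in which the tool goes at most 62.5 mm and 10.7 degrees, less where a joint would pass 70% of its speed; a pose out of reach is approached as far as the arm can. A call with a gripper value outside its range is refused whole. The fingers move at their own pace and stop on an object; the grip force is fixed at half the most. Time passes only in rows, so rows that do not move let the fingers close. It gives the time, the measured TCP pose, the force and the opening at its end, in the units of the state.
- monitor.get_obs(): the state, without advancing time (a new reading comes with each control period).
- imaging.camera(name): name is "scene" or "top" or "wrist"; returns a dict with "img" (420x560x3 uint8, red, green, blue), "vfov" (degrees; the focal length in pixels is half the picture's height over the tangent of half this angle, whatever the lens; pixels are square), "cx", "cy" (the principal point, pixels), "distortion" ([k1, k2, p1, p2, k3] as OpenCV has them; the pictures are not rectified), "origin" and "orientation" of the camera in the world. Camera axes: x right, y down, z forward; pixel columns grow to the right and rows downward; lengths in m; the calibration is good to about 2 mm. A picture is of the moment at which its call begins. There is no depth.
- order.hand_in(): hands the job in, once; it reports no verdict.
Trained networks look in the newest picture that a camera, given by its name, has taken for a name from the list of things; names that differ only in an ending like _2 or _b are one class to them, and where a whole thing is asked for, a point or a joint stands for the part that bears it (a point fixed in the world has none). Each returns a list of dicts, best first, with "confidence" (0 to 1); they miss things now and then, are a little off and sometimes report something else, mostly with a low value. They report only what shows in the picture. A call takes as long as a camera call. They do not tell look-alikes from the thing itself.
- spotter.recognise(camera, thing): "at" ([x, y, z] in m, in the coordinates of the camera as it stood for that picture, good to about 4 mm: the middle of the surface that is visible of it).
- spotter.tip_of(camera, thing): "at" ([x, y, z] in m, in the coordinates of the camera as it stood for that picture, good to about 4 mm: a listed point, or the origin of a listed thing).
The state is a dict: "time_s": time; "q": joint angles; "dq": joint speeds; "joint_efforts": joint torques, N m; "eef_pos": TCP position; "eef_rot": TCP orientation; "wrist_force": force on the tool from outside, world axes, zero at the start; "torque": the same for the moment, N m; "opening": opening from 0.0 (shut) to 1.0 (fully open).
Only numpy, scipy, OpenCV 4.12 (cv2) and the standard library are available. Lean on these libraries where they do the work, as an engineer would, in place of code of your own. Each camera call takes 0.05 s, during which the arm holds its last target. There are 200 camera calls.

## Working session

There is one attempt and no reset: what is moved stays moved. The work goes in short steps, Python scripts to look and compute and a shell command to move; the robot and the scene stay as the last step left them, time stands still between calls to the robot, and variables do not carry over. Pictures are saved under pics/ and viewed, about 8 in all and at most 12, crops included, and the job is handed in when it is done.

```bash
ls; mkdir -p pics; cat > h.py <<'E'
from bench import monitor, imaging, order, spotter, ctrl
import numpy as np, cv2
from scipy.spatial.transform import Rotation as R
def rot(q): return R.from_quat([q[1],q[2],q[3],q[0]]).as_matrix()
def K(c):
    h,w=c["img"].shape[:2]; f=h/2/np.tan(np.radians(c["vfov"])/2)
    return np.array([[f,0,c["cx"]],[0,f,c["cy"]],[0,0,1.]])
def ray(c,px,z):
    u=cv2.undistortPoints(np.array([[px]],float),K(c),np.array(c["distortion"],float))[0,0]
    d=rot(c["orientation"])@[u[0],u[1],1]; o=np.array(c["origin"]); return o+d*(z-o[2])/d[2]
def proj(c,P):
    M=rot(c["orientation"]); p=(np.atleast_2d(P)-c["origin"])@M
    return cv2.projectPoints(p,np.zeros(3),np.zeros(3),K(c),np.array(c["distortion"],float))[0][:,0]
def world(c,at): return rot(c["orientation"])@at+np.array(c["origin"])
def save(c,n,box=None,s=1):
    im=c["img"]
    if box: im=im[box[1]:box[3],box[0]:box[2]]
    cv2.imwrite("pics/"+n,cv2.resize(im[:,:,::-1],None,fx=s,fy=s,interpolation=cv2.INTER_CUBIC))
E
python3 - <<'E'
from h import *
ims=[]
for n in("top","scene"):
    c=imaging.camera(n); ims.append(c["img"]); print(n,np.round(c["origin"],3))
    save(c,n+".png")
    for t in "vise block end_left end_right window drift_grip parallel_a_mid parallel_b_mid bottle jar cup screwdriver tray housing".split():
        for r in spotter.tip_of(n,t)[:3]:
            if r["confidence"]>.25:
                w=world(c,r["at"]); print(t,round(r["confidence"],2),np.round(w,3),np.round(proj(c,w)[0]))
E
```

```text
pics
top [ 0.291 -0.06   1.45 ]
vise 0.61 [ 0.512 -0.006  0.003] [257. 233.]
block 0.61 [ 0.508 -0.005  0.063] [255. 231.]
end_left 0.89 [0.508 0.044 0.095] [238. 231.]
end_right 0.56 [ 0.516 -0.049  0.099] [269. 225.]
end_right 0.31 [ 0.508 -0.005  0.063] [255. 231.]
window 0.62 [ 0.512 -0.013  0.095] [257. 228.]
drift_grip 0.64 [0.457 0.333 0.076] [142. 259.]
drift_grip 0.58 [0.562 0.334 0.002] [147. 228.]
drift_grip 0.47 [ 0.512 -0.001  0.063] [254. 230.]
parallel_a_mid 0.65 [ 0.526 -0.497  0.012] [412. 212.]
parallel_a_mid 0.53 [0.315 0.183 0.011] [200. 303.]
parallel_b_mid 0.49 [ 0.733  0.29  -0.004] [159. 175.]
bottle 0.86 [ 0.59  -0.316  0.003] [352. 198.]
bottle 0.53 [ 0.567  0.337 -0.001] [146. 227.]
jar 0.87 [0.563 0.336 0.003] [146. 228.]
jar 0.33 [ 0.514 -0.013  0.093] [257. 227.]
cup 0.68 [ 0.454 -0.319 -0.002] [358. 241.]
cup 0.66 [ 0.734  0.29  -0.004] [158. 174.]
cup 0.5 [0.562 0.333 0.001] [147. 228.]
screwdriver 0.75 [ 0.74  -0.227  0.002] [318. 156.]
tray 0.63 [0.771 0.026 0.001] [239. 155.]
housing 0.9 [ 0.736  0.288 -0.002] [159. 174.]
housing 0.47 [ 0.513 -0.008
[... 243 characters left out ...]
4 [ 0.509 -0.002  0.094] [312. 214.]
drift_grip 0.62 [0.454 0.332 0.082] [452. 295.]
drift_grip 0.31 [ 0.509 -0.008  0.004] [309. 243.]
parallel_a_mid 0.91 [ 0.526 -0.497  0.01 ] [198. 158.]
parallel_a_mid 0.8 [0.313 0.185 0.015] [428. 246.]
parallel_b_mid 0.59 [0.525 0.03  0.042] [315. 242.]
bottle 0.57 [ 0.588 -0.321 -0.001] [211. 196.]
jar 0.63 [0.564 0.33  0.001] [406. 352.]
jar 0.59 [ 0.52  -0.049  0.096] [294. 205.]
cup 0.64 [ 0.451 -0.32   0.003] [252. 177.]
screwdriver 0.69 [ 0.744 -0.231 -0.002] [175. 237.]
tray 0.96 [0.764 0.027 0.001] [226. 306.]
tray 0.5 [ 0.512 -0.002  0.004] [310. 244.]
housing 0.78 [0.732 0.286 0.001] [324. 388.]
housing 0.47 [ 0.589 -0.322 -0.003] [210. 196.]
```

```bash
python3 - <<'E'
import cv2,numpy as np
t=cv2.imread("pics/top.png");s=cv2.imread("pics/scene.png")
a=cv2.resize(t[170:300,120:400],None,fx=2.857,fy=2.857,interpolation=2)
b=cv2.resize(s[170:300,250:390],None,fx=2.857,fy=2.857*.6,interpolation=2)
cv2.imwrite("pics/v1.png",a)
cv2.imwrite("pics/v2.png",cv2.resize(s[130:380,160:490],None,fx=2.4,fy=2.4,interpolation=2))
E
```

```text
(no output)
```

View pics/v1.png

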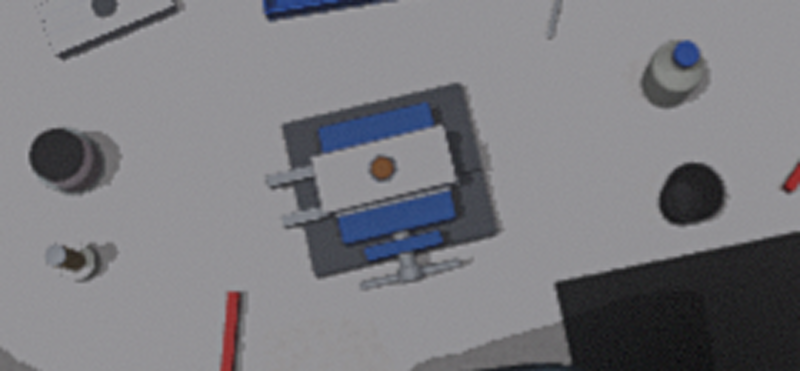

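View pics/v2.png

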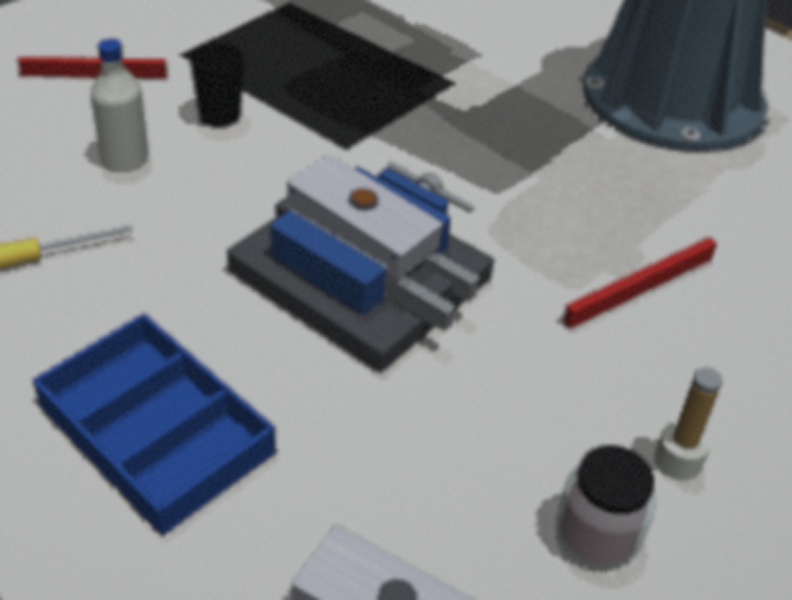

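Overhead crop: parallels project only at the housing's +y end, at (268,181) and (284,220). The two plain red bars at (230,330) and (790,180) are the look-alikes. The drift is at (75,260), next to the jar. Next: the vise pose from its base corners.

```bash
python3 - <<'E'
from h import *
c=imaging.camera("top")
f=lambda x,y,z: ray(c,(120+x/2.857,170+y/2.857),z)[:2]
b=np.array([f(*p,.03) for p in((285,123),(462,84),(497,234),(318,276))]); print(b.round(3),b.mean(0).round(3))
print("sides",[np.linalg.norm(b[i]-b[i-1]).round(3) for i in range(4)])
yv=(b[0]-b[1])+(b[3]-b[2]); yaw=np.arctan2(-yv[0],yv[1]); print("yaw",yaw)
xv=(b[0]-b[3])+(b[1]-b[2]); print("yaw x",np.arctan2(xv[1],xv[0]))
j=np.array([f(*p,.072) for p in((340,243),(455,217))]); d=j[0]-j[1]; print("jaw",np.linalg.norm(d),np.arctan2(-d[0],d[1]))
C=b.mean(0); M=np.array([[np.cos(yaw),-np.sin(yaw)],[np.sin(yaw),np.cos(yaw)]])
for p in((267,180),(285,220)): print("par end in vise",((f(*p,.055)-C)@M).round(3))
o=monitor.get_obs(); print(o["eef_pos"],rot(o["eef_rot"]).round(3),o["time_s"],ctrl.tcp_to_grasp)
print("target vise->world (0,190),(0,150):",C+M@[0,.19],C+M@[0,.15])
E
```

```text
[[ 0.581  0.1  ]
 [ 0.604 -0.095]
 [ 0.438 -0.115]
 [ 0.413  0.078]] [ 0.509 -0.008]
sides [np.float64(0.169), np.float64(0.196), np.float64(0.167), np.float64(0.194)]
yaw 0.12195173430018826
yaw x 0.12438066173933349
jaw 0.12125325956904412 0.11921761364128919
par end in vise [0.023 0.127]
par end in vise [-0.022  0.116]
[ 0.13827099 -0.55813962  0.23129724] [[ 0.971  0.24   0.   ]
 [ 0.24  -0.971  0.   ]
 [ 0.    -0.    -1.   ]] 1.55 0.0187
target vise->world (0,190),(0,150): [0.48567257 0.18054516] [0.49053855 0.14084224]
```

```bash
python3 -m pendant '[[[22,44,0,5.2,30],[22,44,0,5.2,30],[22,44,0,5.2,30],[22,44,0,5.2,30],[22,44,0,5.2,30],[22,44,0,5.2,30],[22,44,0,5.2,30],[22,44,0,5.2,30]]]'
python3 -m pendant '[[[22,44,0,5.2,30],[22,44,0,5.2,30],[22,44,0,5.2,30],[22,44,0,5.2,30],[22,44,0,5.2,30],[22,44,0,5.2,30],[22,44,0,5.2,30],[0,0,0,5.1,30]]]'
python3 - <<'E'
from h import *
o=monitor.get_obs(); T=rot(o["eef_rot"]); print(o["eef_pos"].round(4) if hasattr(o["eef_pos"],'round') else o["eef_pos"],T.round(3),np.degrees(np.arctan2(T[1,1],T[0,1])))
c=imaging.camera("wrist"); save(c,"w1.png",s=1.4)
for n in("vise","parallel_a_mid","block","end_left","end_right"):
  for r in spotter.tip_of("wrist",n)[:3]: print(n,round(r["confidence"],2),world(c,r["at"]).round(3))
E
```

```text
time_s: 2.55
eef_pos: [0.3148, -0.2048, 0.2316]
eef_rot: [0.001, 0.884, 0.467, 0.0]
wrist_force: [0.8, 0.3, -0.0]
opening: 0.349
time_s: 3.55
eef_pos: [0.469, 0.1047, 0.2313]
eef_rot: [-0.0, 0.66, 0.751, 0.0]
wrist_force: [-0.9, -0.6, -0.7]
opening: 0.351
[0.469  0.1047 0.2313] [[-0.129  0.992  0.   ]
 [ 0.992  0.129  0.001]
 [ 0.001  0.    -1.   ]] 7.4314565420163925
vise 0.81 [ 0.513 -0.006 -0.007]
parallel_a_mid 0.55 [0.312 0.185 0.014]
block 0.94 [ 0.509 -0.006  0.063]
block 0.51 [ 0.51  -0.003 -0.005]
end_left 0.78 [0.509 0.045 0.092]
end_left 0.44 [ 0.511 -0.005 -0.006]
```

View pics/w1.png

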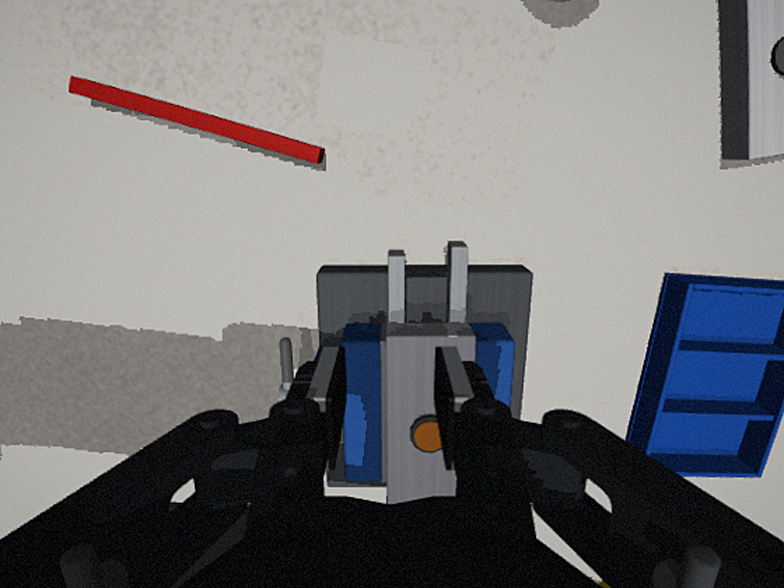

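The wrist view shows the base's +y corners at (317,274) and (532,270), the parallel ends at (397,251) and (457,242), and both fingers. I'll cross-check the vise frame with these.

```bash
python3 - <<'E'
from h import *
c=imaging.camera("wrist"); C=np.array([.510,-.008]); a=.122; M=np.array([[np.cos(a),-np.sin(a)],[np.sin(a),np.cos(a)]])
for p,z in(((317,274),.03),((532,270),.03),((389,251),.055),((405,251),.055),((449,242),.055),((468,242),.055)):
    w=ray(c,(p[0]/1.4,p[1]/1.4),z)[:2]; print(p,w.round(4),((w-C)@M).round(4))
print("pre",C+M@[0,.150],"final",C+M@[0,.106], monitor.get_obs()["eef_pos"])
E
```

```text
(317, 274) [0.4146 0.0783] [-0.0842  0.0973]
(532, 270) [0.5796 0.1014] [0.0824 0.1002]
(389, 251) [0.4672 0.1078] [-0.0284  0.1202]
(405, 251) [0.4784 0.1092] [-0.0171  0.1201]
(449, 242) [0.5084 0.1193] [0.0139 0.1265]
(468, 242) [0.5217 0.1209] [0.0273 0.1265]
pre [0.49174536 0.14088508] final [0.49710006 0.09721213] [0.4681972  0.10127192 0.23140071]
```

```bash
python3 -m pendant '[[[12,25,-10,-0.2,30],[11,14,-40,0,30],[0,0,-50,0,30],[0,0,-45,0,30],[0,0,-30,0,30],[0,0,-11,0,30],[0,0,0,0,30],[0,0,0,0,30]]]'
python3 - <<'E'
from h import *
c=imaging.camera("wrist"); save(c,"w2.png",(130,120,430,420),2)
print(monitor.get_obs()["eef_pos"])
E
```

```text
time_s: 4.9
eef_pos: [0.4926, 0.1408, 0.0468]
eef_rot: [0.001, 0.664, 0.748, 0.001]
wrist_force: [0.5, 0.2, 0.6]
opening: 0.35
[0.49263751 0.14084599 0.04689381]
```

View pics/w2.png

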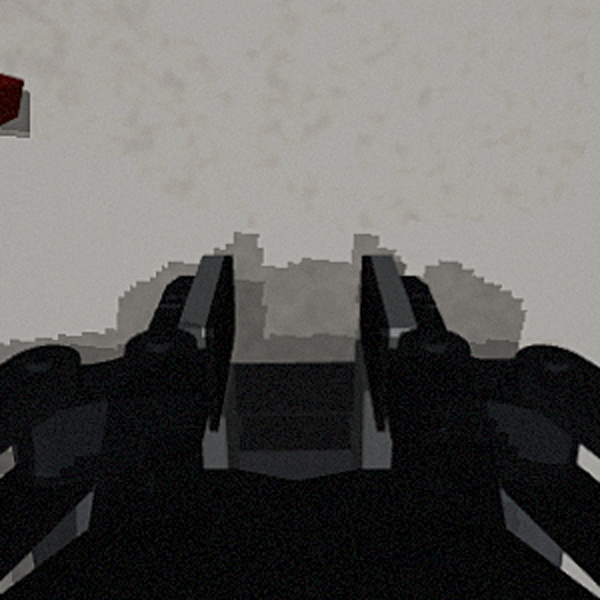

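```bash
python3 -m pendant '[[[-1.5,0,-3,0,30],[0.7,-6,0,0,30],[0.7,-6,0,0,30],[0.7,-6,0,0,30],[0.7,-6,0,0,30],[0.7,-6,0,0,30],[0.6,-5,0,0,30],[0,0,0,0,30]]]'
python3 - <<'E'
from h import *
o=monitor.get_obs();d=np.array(o["eef_pos"][:2])-[.509,-.009];a=.122
print("tool in vise",d@[np.cos(a),np.sin(a)],d@[-np.sin(a),np.cos(a)])
c=imaging.camera("top"); save(c,"t2.png",(190,190,310,280),6)
E
```

```text
time_s: 5.95
eef_pos: [0.494, 0.1056, 0.0424]
eef_rot: [-0.0, 0.664, 0.748, 0.0]
wrist_force: [-0.7, 2.5, 0.9]
opening: 0.35
tool in vise -0.0009789283544673361 0.11561016202524144
```

View pics/t2.png

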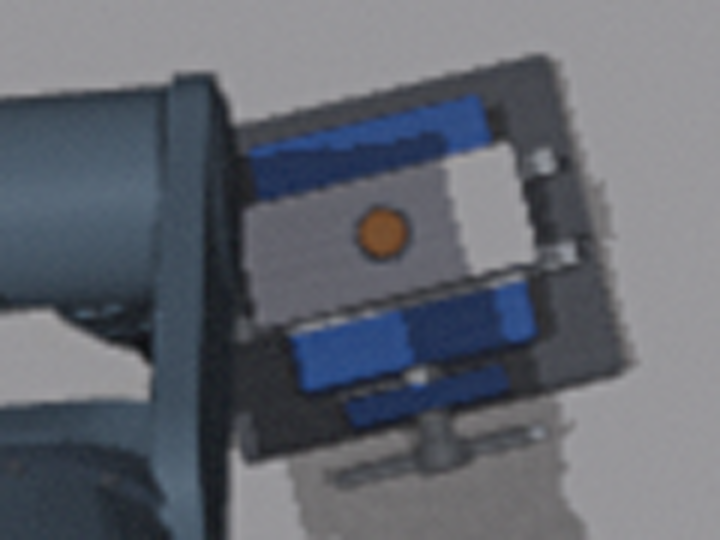

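Both parallels now show at the -y end, with their ends at crop (556,160) and (579,250).

```bash
python3 - <<'E'
from h import *
c=imaging.camera("top"); C=np.array([.509,-.009]); a=.122; M=np.array([[np.cos(a),-np.sin(a)],[np.sin(a),np.cos(a)]])
for p,z in(((556,160),.055),((579,250),.055),((548,56),.03),((630,368),.03)):
    print(p,((ray(c,(190+p[0]/6,190+p[1]/6),z)[:2]-C)@M).round(4))
E
```

```text
(556, 160) [ 0.0253 -0.0863]
(579, 250) [-0.0219 -0.0872]
(548, 56) [ 0.0839 -0.0957]
(630, 368) [-0.0827 -0.0998]
```

```bash
python3 -m pendant '[[[0.5,-4,0,0,30],[0.5,-4,0,0,30],[0,0,0,0,30],[-2,15,0,0,30],[-2,15,20,0,30],[0,10,60,0,85],[0,0,60,0,85],[0,0,0,0,85]]]'
python3 - <<'E'
from h import *
c=imaging.camera("top"); t=cv2.resize(c["img"][190:280,190:310],None,fx=6,fy=6,interpolation=2)
w=imaging.camera("wrist"); print(w["origin"])
cv2.imwrite("pics/t3.png",np.hstack([t[:,:520],cv2.resize(w["img"][170:370,130:430],None,fx=.9,fy=2.7)[:540,:270]])[:,:,::-1]) if 0 else None
save(c,"t3.png",(190,190,310,280),6)
for n in("parallel_a_mid","drift_grip"):
  for k,cc in(("top",c),("wrist",w)):
    for r in spotter.tip_of(k,n)[:3]: print(k,n,round(r["confidence"],2),world(cc,r["at"]).round(3))
E
```

```text
time_s: 7.05
eef_pos: [0.4946, 0.1381, 0.1878]
eef_rot: [0.004, 0.664, 0.748, 0.003]
wrist_force: [-0.2, -0.1, -1.0]
opening: 0.961
[0.48390081 0.20719853 0.32765639]
top parallel_a_mid 0.63 [ 0.526 -0.495  0.008]
wrist parallel_a_mid 0.56 [0.312 0.188 0.012]
```

View pics/t3.png

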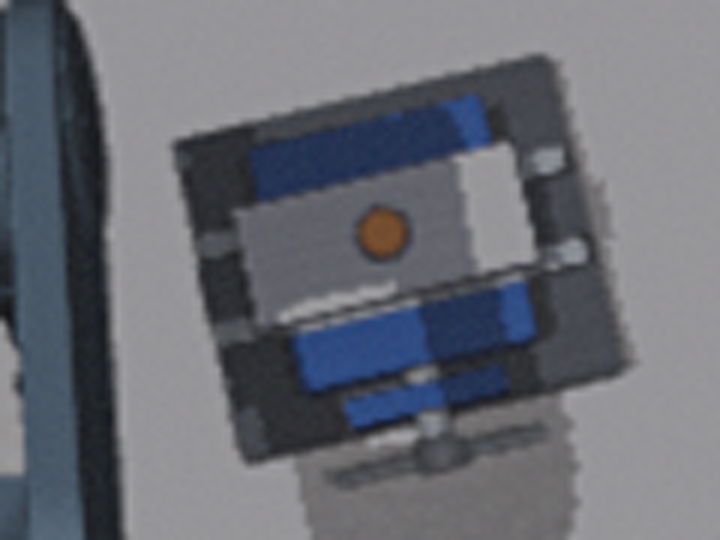

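Parallel ends now show at (566,158) and (589,249) on the -y side, and at (199,244) and (218,332) on the +y side.

```bash
python3 - <<'E'
from h import *
c=imaging.camera("top"); C=np.array([.509,-.009]); a=.122; M=np.array([[np.cos(a),-np.sin(a)],[np.sin(a),np.cos(a)]])
for p,z in(((566,158),.055),((199,244),.055),((589,249),.055),((218,332),.055),((548,56),.03),((175,146),.03),((630,368),.03),((244,464),.03)):
    print(p,((ray(c,(190+p[0]/6,190+p[1]/6),z)[:2]-C)@M).round(4))
r=np.array([.457,.333])
s=imaging.camera("scene")
for n,cc in (("top",c),("scene",s)):
  for k in spotter.tip_of(n,"drift_grip")[:3]: print(n,k["confidence"],world(cc,k["at"]).round(3))
save(s,"s2.png",(390,230,510,370),4)
E
```

```text
(566, 158) [ 0.0252 -0.0914]
(199, 244) [0.0238 0.0976]
(589, 249) [-0.0225 -0.0922]
(218, 332) [-0.0217  0.0973]
(548, 56) [ 0.0839 -0.0957]
(175, 146) [0.0808 0.1017]
(630, 368) [-0.0827 -0.0998]
(244, 464) [-0.0862  0.1002]
top 0.45 [0.456 0.335 0.08 ]
top 0.43 [ 0.738 -0.229 -0.002]
scene 0.64 [0.456 0.331 0.078]
```

View pics/s2.png

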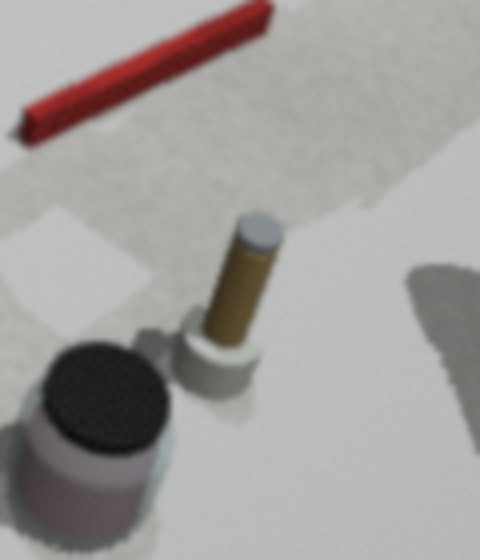

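```bash
python3 - <<'E'
from h import *
c=imaging.camera("top"); s=imaging.camera("scene")
print(ray(c,(120+59/2.857,170+256/2.857),.105), ray(s,(390+259/4,230+231/4),.105))
print(ray(s,(390+217/4,230+352/4),.0)," nylon-bottom approx")
print("stored-pose expected px of top",proj(c,[.456,.333,.105]),proj(s,[.456,.333,.105]))
E
python3 -m pendant '[[[-10,48,0,0,50],[-10,48,0,0,50],[-10,48,0,0,50],[-7,45,0,0,50],[0,0,0,0,50]]]'
```

```text
[0.45342761 0.32786633 0.105     ] [0.45791467 0.33313649 0.105     ]
[0.44340343 0.32867533 0.        ]  nylon-bottom approx
stored-pose expected px of top [[138.82885112 258.8949126 ]] [[455.2903601  287.19652649]]
time_s: 8.28
eef_pos: [0.4529, 0.3294, 0.1822]
eef_rot: [-0.0, 0.662, 0.749, 0.0]
wrist_force: [0.6, -0.4, 0.8]
opening: 0.585
```

```bash
python3 - <<'E'
from h import *
w=imaging.camera("wrist")
for n in("drift_grip","jar"):
  for r in spotter.tip_of("wrist",n)[:2]: print(n,round(r["confidence"],2),world(w,r["at"]).round(4))
save(w,"w3.png",(130,120,430,420),2); print(monitor.get_obs()["eef_pos"], proj(w,[.456,.332,.105]))
E
```

```text
drift_grip 0.87 [0.4541 0.3298 0.0752]
drift_grip 0.73 [0.7308 0.2825 0.0022]
jar 0.82 [0.5622 0.3349 0.0009]
jar 0.5 [0.7313 0.2852 0.0035]
[0.45383462 0.32623848 0.18200933] [[282.74303535 212.92829135]]
```

View pics/w3.png

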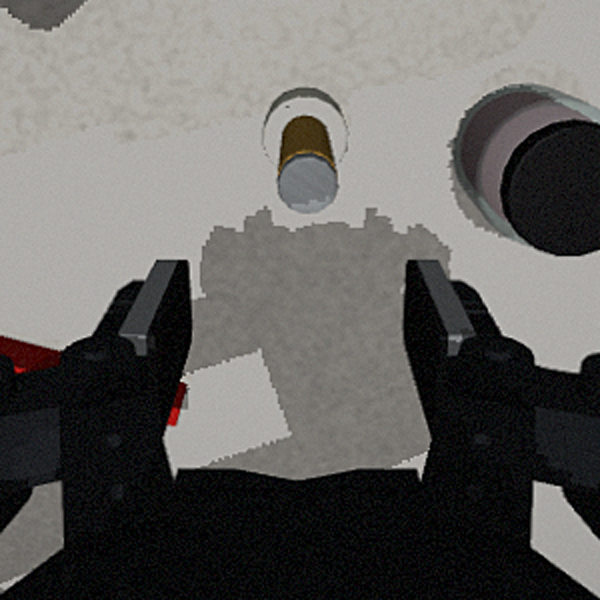

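```bash
python3 -m pendant '[[[2,4,-40,0,50],[0,0,-40,0,50],[0,0,-28,0,50],[0,0,-14,0,50],[0,0,0,0,50],[0,0,0,0,15],[0,0,0,0,15],[0,0,0,0,15]]]'
python3 -m pendant '[[[0,0,0,0,15],[0,0,0,0,15]]]'
```

```text
time_s: 9.43
eef_pos: [0.4568, 0.3312, 0.0619]
eef_rot: [0.001, 0.664, 0.748, 0.001]
wrist_force: [-1.1, -1.4, 7.1]
opening: 0.243
time_s: 9.68
eef_pos: [0.4568, 0.3313, 0.0619]
eef_rot: [0.001, 0.664, 0.748, 0.001]
wrist_force: [-1.1, -2.6, 5.1]
opening: 0.244
```

```bash
python3 -m pendant '[[[0,0,30,0,15],[0,0,50,0,15],[0,0,48,0,15],[8,-50,0,0,15],[8,-50,0,0,15],[8,-50,0,0,15],[8,-50,0,0,15],[8,-50,0,0,15]]]'
python3 -m pendant '[[[6,-43,0,0,15],[0,0,0,0,15]]]'
python3 - <<'E'
from h import *
w=imaging.camera("wrist"); save(w,"w4.png",(130,120,430,420),2); o=monitor.get_obs(); print(o["eef_pos"],o["wrist_force"])
t=imaging.camera("scene"); save(t,"s4.png",(230,130,400,260),4.7)
for n in("end_left","end_right","drift_grip","window"):
  for k,cc in(("scene",t),("wrist",w)):
    for r in spotter.tip_of(k,n)[:2]:
      if r["confidence"]>.4: print(k,n,round(r["confidence"],2),world(cc,r["at"]).round(3))
E
```

```text
time_s: 10.68
eef_pos: [0.4955, 0.0794, 0.1882]
eef_rot: [-0.0, 0.664, 0.748, 0.0]
wrist_force: [0.9, 0.3, -3.5]
opening: 0.239
time_s: 10.92
eef_pos: [0.502, 0.0352, 0.1882]
eef_rot: [0.0, 0.665, 0.747, -0.0]
wrist_force: [0.1, 0.9, -3.5]
opening: 0.245
[0.50165193 0.0368097  0.18807503] [-0.35588332  0.55747168 -4.14865309]
scene end_left 0.8 [0.502 0.045 0.092]
wrist end_left 0.71 [0.506 0.044 0.094]
scene end_right 0.83 [ 0.52  -0.051  0.096]
scene end_right 0.74 [0.56  0.329 0.003]
scene drift_grip 0.55 [0.499 0.036 0.205]
scene drift_grip 0.43 [0.562 0.332 0.004]
wrist drift_grip 0.89 [0.498 0.04  0.202]
scene window 0.67 [ 0.508 -0.001  0.094]
```

View pics/s4.png

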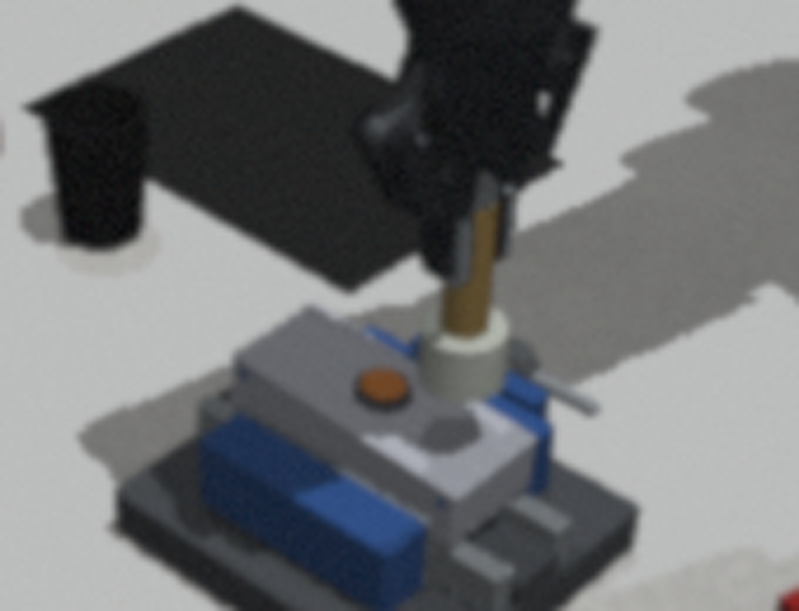

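```bash
python3 -m pendant '[[[2,4,-14,0,15],[0,0,-12,0,15],[0,0,-2,0,15],[0,0,-2,0,15],[0,0,-2,0,15],[0,0,0,0,15]]]'
python3 -m pendant '[[[0,0,-2,0,15],[0,0,-2,0,15],[0,0,0,0,15]]]'
```

```text
time_s: 12.18
eef_pos: [0.5039, 0.0418, 0.1564]
eef_rot: [0.0, 0.664, 0.748, 0.0]
wrist_force: [0.5, 0.4, -3.5]
opening: 0.24
time_s: 12.55
eef_pos: [0.5043, 0.0419, 0.1531]
eef_rot: [0.0, 0.664, 0.748, 0.0]
wrist_force: [-2.0, 1.1, 4.4]
opening: 0.246
```

```bash
python3 -m pendant '[[[0,0,-2,0,15],[0,0,-2,0,15],[0,0,0,0,15]]]'; python3 -m pendant '[[[0,0,-2,0,15],[0,0,0,0,15]]]'
```

```text
time_s: 12.92
eef_pos: [0.5047, 0.042, 0.1508]
eef_rot: [0.001, 0.664, 0.748, 0.001]
wrist_force: [-6.8, 2.2, 17.4]
opening: 0.24
time_s: 13.18
eef_pos: [0.5049, 0.0418, 0.15]
eef_rot: [0.001, 0.664, 0.748, 0.001]
wrist_force: [-9.8, 2.7, 25.9]
opening: 0.24
```

```bash
python3 -m pendant '[[[0,0,10,0,15],[0,0,33,0,15],[5,-48,0,0,15],[5,-49,0,0,15],[0,0,-15,0,15],[0,0,-8,0,15],[0,0,-3,0,15],[0,0,0,0,15]]]'; python3 -m pendant '[[[0,0,-3,0,15],[0,0,-3,0,15],[0,0,0,0,15]]]'
```

```text
time_s: 14.18
eef_pos: [0.5136, -0.0541, 0.1629]
eef_rot: [-0.0, 0.663, 0.748, -0.0]
wrist_force: [-0.5, 0.3, -3.2]
opening: 0.243
time_s: 14.55
eef_pos: [0.5137, -0.055, 0.1571]
eef_rot: [-0.0, 0.664, 0.748, -0.0]
wrist_force: [0.4, 0.1, -3.7]
opening: 0.241
```

```bash
python3 -m pendant '[[[0,0,-2,0,15],[0,0,-2,0,15],[0,0,0,0,15]]]'; python3 -m pendant '[[[0,0,-2,0,15],[0,0,-2,0,15],[0,0,0,0,15]]]'
```

```text
time_s: 14.92
eef_pos: [0.5141, -0.0553, 0.1539]
eef_rot: [0.0, 0.664, 0.748, 0.0]
wrist_force: [-2.1, 0.3, 2.4]
opening: 0.244
time_s: 15.3
eef_pos: [0.5142, -0.0559, 0.1501]
eef_rot: [0.001, 0.664, 0.748, -0.0]
wrist_force: [-2.5, -2.3, 4.1]
opening: 0.244
```

```bash
python3 - <<'E'
from h import *
t=imaging.camera("scene"); save(t,"s5.png",(230,130,400,260),4.7)
E
```

```text
(no output)
```

View pics/s5.png

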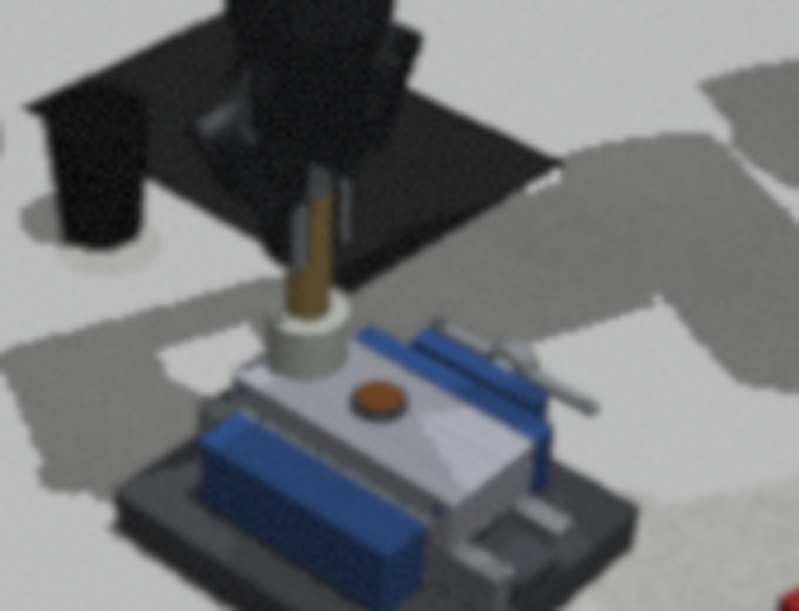

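The drift sits on the -y end, clear of the window, and the housing is moving at about 8 N. I'll keep pressing.

```bash
python3 -m pendant '[[[0,0,-2,0,15],[0,0,-1,0,15],[0,0,0,0,15]]]'; python3 -m pendant '[[[0,0,-2,0,15],[0,0,0,0,15]]]'
```

```text
time_s: 15.72
eef_pos: [0.5146, -0.0564, 0.1489]
eef_rot: [0.001, 0.664, 0.748, -0.0]
wrist_force: [-7.9, -2.3, 17.9]
opening: 0.241
time_s: 15.98
eef_pos: [0.5148, -0.0566, 0.1488]
eef_rot: [0.002, 0.664, 0.748, -0.001]
wrist_force: [-14.7, -1.7, 32.9]
opening: 0.243
```

```bash
python3 -m pendant '[[[0,0,10,0,15],[0,0,36,0,15],[-5,49,0,0,15],[-5,49,0,0,15],[0,0,-20,0,15],[0,0,-15,0,15],[0,0,-3,0,15],[0,0,0,0,15]]]'; python3 -m pendant '[[[0,0,-3,0,15],[0,0,-2,0,15],[0,0,0,0,15]]]'; python3 -m pendant '[[[0,0,-2,0,15],[0,0,0,0,15]]]'
```

```text
time_s: 16.98
eef_pos: [0.5039, 0.0423, 0.152]
eef_rot: [-0.0, 0.664, 0.747, -0.0]
wrist_force: [-1.0, 0.8, -3.6]
opening: 0.243
time_s: 17.35
eef_pos: [0.5046, 0.0424, 0.1489]
eef_rot: [0.001, 0.664, 0.748, 0.0]
wrist_force: [-2.2, -0.4, 5.9]
opening: 0.24
time_s: 17.6
eef_pos: [0.5049, 0.0424, 0.1489]
eef_rot: [0.001, 0.664, 0.748, 0.0]
wrist_force: [-8.8, 0.1, 19.8]
opening: 0.244
```

```bash
python3 -m pendant '[[[0,0,-2,0,15],[0,0,0,0,15]]]'; python3 -m pendant '[[[0,0,10,0,15],[0,0,37,0,15],[5,-49,0,0,15],[5,-49,0,0,15],[0,0,-20,0,15],[0,0,-15,0,15],[0,0,-6,0,15],[0,0,0,0,15]]]'; python3 -m pendant '[[[0,0,-3,0,15],[0,0,-2,0,15],[0,0,0,0,15]]]'
```

```text
time_s: 17.85
eef_pos: [0.5052, 0.0423, 0.1488]
eef_rot: [0.002, 0.664, 0.748, 0.0]
wrist_force: [-16.1, -0.6, 35.0]
opening: 0.243
time_s: 18.85
eef_pos: [0.514, -0.0546, 0.1494]
eef_rot: [0.0, 0.663, 0.748, 0.0]
wrist_force: [-0.1, 0.3, -3.9]
opening: 0.24
time_s: 19.23
eef_pos: [0.5148, -0.055, 0.1488]
eef_rot: [0.001, 0.663, 0.748, 0.0]
wrist_force: [-13.2, 3.0, 28.2]
opening: 0.244
```

```bash
python3 -m pendant '[[[0,0,10,0,15],[0,0,38,0,15],[-8,54,0,0,15],[-8,54,0,0,15],[-8,54,0,0,15],[-8,54,0,0,15],[-8,54,0,0,15],[-8,54,0,0,15]]]'; python3 -m pendant '[[[-9,60,0,0,15],[0,0,-40,0,15],[0,0,-40,0,15],[0,0,-28,0,15],[0,0,-10,0,15],[0,0,0,0,15]]]'
python3 - <<'E'
from h import *
t=imaging.camera("scene"); c=imaging.camera("top")
a=cv2.resize(t["img"][130:260,230:400],None,fx=3,fy=3,interpolation=2); b=cv2.resize(t["img"][200:330,390:510],None,fx=2.3,fy=3,interpolation=2)
cv2.imwrite("pics/s6.png",np.hstack([a,b])[:,:,::-1]); save(c,"t6.png",(190,190,310,280),6)
for n in("end_left","end_right","drift_grip","parallel_b_mid"):
  for k,cc in(("scene",t),("top",c)):
    for r in spotter.tip_of(k,n)[:1]: print(k,n,round(r["confidence"],2),world(cc,r["at"]).round(3))
E
```

```text
time_s: 20.23
eef_pos: [0.4653, 0.271, 0.1923]
eef_rot: [0.0, 0.664, 0.748, 0.0]
wrist_force: [0.5, 0.4, -3.4]
opening: 0.237
time_s: 20.98
eef_pos: [0.4567, 0.3289, 0.0741]
eef_rot: [-0.0, 0.664, 0.748, -0.0]
wrist_force: [-0.4, 0.1, -3.0]
opening: 0.244
scene end_left 0.98 [0.505 0.039 0.088]
top end_left 0.96 [0.506 0.042 0.089]
scene end_right 0.73 [ 0.519 -0.052  0.084]
top end_right 0.91 [ 0.517 -0.051  0.089]
scene drift_grip 0.98 [0.456 0.332 0.091]
top drift_grip 0.64 [0.458 0.335 0.089]
top parallel_b_mid 0.74 [ 0.517 -0.052  0.09 ]
```

View pics/s6.png

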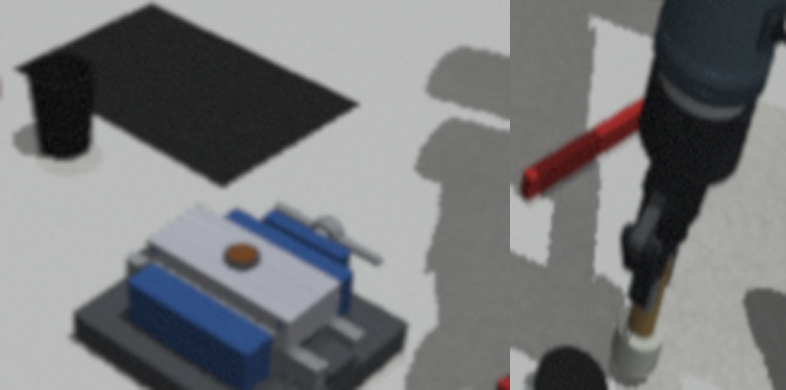

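View pics/t6.png

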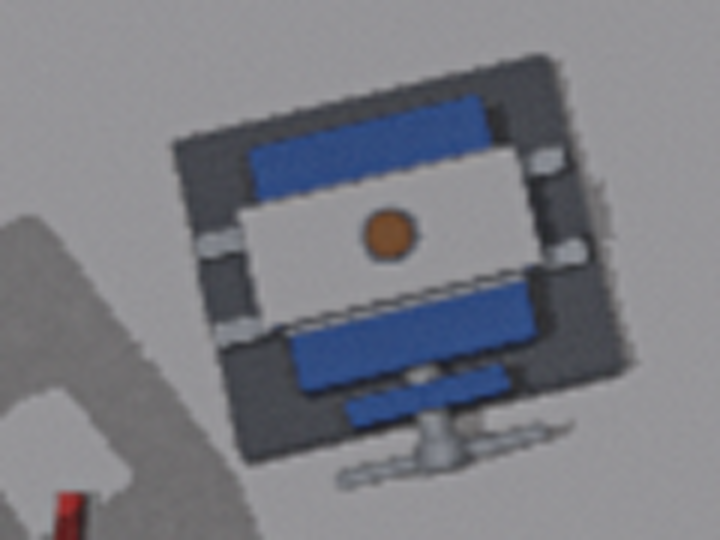

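The housing lies level and the parallels are still centred, with their ends at (196,246), (217,330), (565,158) and (588,250). The drift hangs straight about 12 mm above its old spot. I'll lower it gently and release.

```bash
python3 -m pendant '[[[0,0,-5,0,15],[0,0,-3,0,15],[0,0,-2,0,15],[0,0,-1,0,15],[0,0,0,0,15]]]'; python3 -m pendant '[[[0,0,-1,0,15],[0,0,0,0,15]]]'
```

```text
time_s: 22.1
eef_pos: [0.4568, 0.3289, 0.0632]
eef_rot: [-0.0, 0.664, 0.748, -0.0]
wrist_force: [0.1, -0.3, -3.0]
opening: 0.242
time_s: 22.35
eef_pos: [0.4568, 0.3288, 0.0623]
eef_rot: [-0.0, 0.664, 0.748, -0.0]
wrist_force: [0.5, 0.0, -3.5]
opening: 0.239
```

```bash
python3 -m pendant '[[[0,0,-0.7,0,15],[0,0,0,0,15],[0,0,0,0,30],[0,0,0,0,50],[0,0,0,0,50],[0,0,0,0,50]]]'; python3 -m pendant '[[[0,0,10,0,50],[0,0,30,0,50],[0,0,50,0,50],[0,0,50,0,50],[0,-40,0,0,50],[0,-40,0,0,50],[0,0,0,0,50],[0,0,0,0,50]]]'
python3 - <<'E'
from h import *
t=imaging.camera("scene"); c=imaging.camera("top"); save(t,"s7.png",(390,230,510,370),4)
for n in("end_left","end_right","drift_grip","jar"):
  for k,cc in(("scene",t),("top",c)):
    for r in spotter.tip_of(k,n)[:1]: print(k,n,round(r["confidence"],2),world(cc,r["at"]).round(3))
E
```

```text
time_s: 23.1
eef_pos: [0.4569, 0.3289, 0.0616]
eef_rot: [0.0, 0.664, 0.748, 0.0]
wrist_force: [0.2, 0.3, -0.7]
opening: 0.586
time_s: 24.1
eef_pos: [0.4572, 0.2491, 0.2022]
eef_rot: [0.0, 0.664, 0.748, 0.001]
wrist_force: [0.6, -0.7, 0.3]
opening: 0.582
scene end_left 0.92 [0.502 0.041 0.089]
top end_left 0.77 [0.508 0.037 0.089]
top end_right 0.83 [ 0.518 -0.057  0.09 ]
scene drift_grip 0.66 [0.457 0.332 0.077]
scene jar 0.98 [0.566 0.33  0.002]
top jar 0.51 [0.564 0.337 0.   ]
```

I've used up the picture views, so I'll check numerically that the drift is upright by comparing against the starting crop.

```bash
python3 - <<'E'
from h import *
a=cv2.imread("pics/s2.png");b=cv2.imread("pics/s7.png")
T=a[200:400,170:290]; r=cv2.matchTemplate(b,T,cv2.TM_CCOEFF_NORMED); print(cv2.minMaxLoc(r)[1::2])
for n,y in(("cap",(205,262)),("base",(310,405))):
    r=cv2.matchTemplate(b,a[y[0]:y[1],175:290],cv2.TM_CCOEFF_NORMED); print(n,cv2.minMaxLoc(r)[1::2],"was",(175,y[0]))
E
```

```text
(0.9858211874961853, (169, 200))
cap (0.9803512692451477, (175, 204)) was (175, 205)
base (0.9894652366638184, (174, 310)) was (175, 310)
```

The drift stands upright, in the same spot as at the start.

```bash
python3 -c "
from bench import order; print(order.hand_in())"
```

```text
the job is handed in; nothing more can be done
None
```

The job is done and handed in at about 24 s of the 72 s allowed. No verdict was reported.

- **Parallels:** I pushed both in one sweep with the finger tips. Their measured middles were 1 to 3 mm off the vise centre, against 9 mm allowed. They looked unmoved in the overhead picture after tapping.
- **Housing:** I pressed each end twice with the drift, at roughly 28 to 36 N on the wrist sensor. In the last press on each end the drift's face stopped at about 86.9 mm, against 87 mm seated. The networks put the two ends at 84 to 90 mm, which is within their own error.
- **Drift:** It is back upright at its starting place, about 0.34 m from the vise. I had used all 12 picture views, so I checked this by matching against the starting picture. The match scored 0.98 to 0.99, with the position agreeing to within a pixel.
- **Not checked:**
  - I could not measure the housing's force on each parallel; the firm, equal stops at both ends are the only evidence for it.
  - I re-measured only the jar among the bystanders, and it was where it started. The gripper did not come near the others.

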